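# Stack the condiment pots on their stands

## Robot

A 7-joint arm with a two-finger parallel gripper is mounted at the origin on the work surface. World frame = base frame: x ahead of the robot, y to its left, z up, the work surface at z = 0. Lengths are in m, angles in rad, forces in N, time in s.
With the tool pointing down it reaches from about 0.4 to 0.85 m from the base axis. Payload 6.9 kg.
Tool frame: the origin (TCP) lies on the mounting face of the last link; the fingertips stand 173 mm ahead of it and the grasp point (between the pads) lies 155 mm ahead of it; z points along the fingers, y is the line along which they close (so a half turn about z gives the same grasp; the last joint's range is limited). The gripper opens to 85 mm and grips with 20 to 120 N. Pads are 22 mm wide; open, the fingers measure 114 mm over their backs; the gripper's body (76 mm by 85 mm) begins 54 mm behind the grasp point. The pads swing forward as they close: fully open they stand 13 mm farther back than shut.
Start: joints at [-1.218, 0.507, -0.238, 1.5, 0.126, 1.149, -0.155], TCP at [0.153, 0.606, 0.405] pointing down, gripper open.
Joint ranges: [-3.08, 3.08], [-0.24, 2.05], [-1.43, 1.35], [0, 2.5], [-1.52, 4.66], [0.17, 1.96], [-2.89, 2.89]. Speed limits (rad/s): [2.39, 2.39, 3.14, 3.14, 3.14, 3.14, 3.14].

## Interface

Orientations are given as a unit quaternion [w, x, y, z].
In Python, from cell import robot gives the robot as it stands.
- The arm moves only by the tool send_rows, never from a script. Its argument "increments" is a list of rows, each an object with "angular": the turn, a rotation vector about the tool's x, y, z in rad, a list of three; "translation": the shift along the tool's x, y, z in mm, a list of three; "gripper": the closure in counts, from 0 (fully open) to 255 (shut). A call has 1 to 10 rows; each row shifts and turns the commanded pose from where the row before left it, along the tool's axes as they then stand; what a row does not reach is not made up. A row lasts 1/12 s, in which the tool goes at most 41.7 mm and 7.16 degrees, less where a joint would pass 70% of its speed; a pose out of reach is approached as far as the arm can. A call is refused whole if a number of a shift passes 41.7 or a number of a turn 0.125, either way. A call with a gripper value outside its range is refused whole. The fingers move at their own pace and stop on an object; "grip_force" is the grip in N (left out, the last holds). Time passes only in rows, so rows that do not move let the fingers close. It gives the time, the measured TCP pose, the force, the opening and the grip force at its end, in the units of the state.
- robot.get_state(): the state, without advancing time (a new reading comes with each control period).
- robot.camera(name): name is "scene" or "top" or "wrist"; returns the picture (384x512x3 uint8, blue, green, red); there is no depth.
- robot.calibration(name): a dict with "intrinsics" (3x3 intrinsics, pixels), "R" (3x3) and "t" (3): a world point X has camera coordinates R X + t; the wrist camera has in their place "mount" (4x4, takes a point from camera to tool coordinates, whose origin is the TCP and whose axes are the flange's). Camera axes: x right, y down, z forward; pixel columns grow to the right and rows downward; lengths in m; the calibration is good to about 2 mm. The wrist camera is an equidistant fisheye: a pixel r from the principal point sees the ray r / f radians off the axis. A picture is of the moment at which its call begins: read the wrist's pose just before it. calibration takes no time and is no camera call.
- robot.job_done(): hands the job in; it is judged then, once.
The state is a dict: "clock": time; "q": joint angles; "joint_velocities": joint speeds; "effort": joint torques, N m; "eef_pos": TCP position; "ee_rot": TCP orientation; "force": force on the tool from outside, world axes, zero at the start; "ft_torque": the same for the moment, N m; "grip_width": finger opening in m; "grip_force": force on a finger pad.
Only numpy, scipy, OpenCV 4.12 (cv2) and the standard library are available. Lean on these libraries where they do the work, as an engineer would, in place of code of your own. Each camera call takes 0.05 s, during which the arm holds its last target. There are 200 camera calls.

## Task

Stack up the condiment pots for the dining table. On the steel stand put the yellow pot, then the red pot on it, then the steel lid on top; on the wooden stand put the blue pot and then the wooden lid on it. Every piece must sit upright and fully home in the one below, and the padlock, the tea cup and the jar must be left where they are.

Things in the scene. Friction and masses are not known exactly. Their poses are not given: they have to be found in the camera images.
- pot_yellow: yellow plastic condiment pot, empty, open on top, loose, upright, 120 g: 52 mm high, outer diameter 62 from z = 12 to 52 mm, mouth diameter 54. Below, a tapered foot 12 mm high, diameter 32 at the bottom, 46 above. The foot goes into a pot's mouth or a stand's collar, the shoulder resting on the rim; each stacked pot is 40 mm above the last. Origin: centre of underside; z up.
- pot_red: red plastic condiment pot, empty, open on top, loose, upright, 120 g: 52 mm high, outer diameter 62 from z = 12 to 52 mm, mouth diameter 54. Below, a tapered foot 12 mm high, diameter 32 at the bottom, 46 above. The foot goes into a pot's mouth or a stand's collar, the shoulder resting on the rim; each stacked pot is 40 mm above the last. Origin: centre of underside; z up.
- pot_blue: blue plastic condiment pot, empty, open on top, loose, upright, 120 g: 52 mm high, outer diameter 62 from z = 12 to 52 mm, mouth diameter 54. Below, a tapered foot 12 mm high, diameter 32 at the bottom, 46 above. The foot goes into a pot's mouth or a stand's collar, the shoulder resting on the rim; each stacked pot is 40 mm above the last. Origin: centre of underside; z up.
- lid_steel: silvery steel lid, loose, right way up, 90 g: disc of diameter 62 from z = 12 to 18 mm; below it the same tapered foot as the pots (12 mm high, diameter 32 to 46); on top an upright black plastic knob to grip, diameter 20, from z = 18 to 44 mm. Seated, its origin is 40 mm above that of the pot it closes. Origin: centre of underside; z up.
- lid_wood: dark brown wooden lid, loose, right way up, 90 g: disc of diameter 62 from z = 12 to 18 mm; below it the same tapered foot as the pots (12 mm high, diameter 32 to 46); on top an upright pale wooden knob to grip, diameter 20, from z = 18 to 44 mm. Seated, its origin is 40 mm above that of the pot it closes. Origin: centre of underside; z up.
- stand_steel: round silvery steel stand, fixed to the table: base disc of diameter 100, 8 mm thick; on its middle an open collar, outer diameter 68, inner 54, rim at z = 22 mm. A pot's foot goes into the collar; the seated pot's origin is 10 mm above the stand's. Origin: centre of underside; z up.
- stand_wood: round dark brown wooden stand, fixed to the table: base disc of diameter 100, 8 mm thick; on its middle an open collar, outer diameter 68, inner 54, rim at z = 22 mm. A pot's foot goes into the collar; the seated pot's origin is 10 mm above the stand's. Origin: centre of underside; z up.
- padlock: brass padlock with steel shackle lying flat, loose, about 66 x 46 x 20 mm: body towards its -x, shackle towards its +x. Not to be disturbed. Origin: underside, near its middle.
- cup: white ceramic tea cup without handle, loose, upright, rim diameter 68, 65 mm high. Not to be disturbed. Origin: centre of the underside.
- jar: small closed amber glass jar with a green cap, loose, upright, diameter 52, 65 mm high. Not to be disturbed. Origin: centre of the underside.

How it is judged:
By the outcome, as a careful person would: the job done as asked, in the order asked, and still so for the second after the job is handed in, with the robot touching nothing.
It also fails if it takes over 144 s, if anything falls off the work surface, if the arm or the gripper's body presses on something with over 40 N, if the wrist force passes 120 N, or if a joint passes its speed limit or range.

## Working session

There is one attempt and no reset: what is moved stays moved. The work goes in short steps, Python scripts to look and compute and a tool call to move; the robot and the scene stay as the last step left them, time stands still between calls to the robot, and variables do not carry over. Pictures are saved under pics/ and viewed, at most 16 in all, crops included, and the job is handed in when it is done.

Besides the shell and the picture viewer there is one more tool, called after "Call:" as name([rows], argument=value, ...), one row to a line, values as JSON. send_rows: Moves the arm, as the interface text tells. Its arguments: {"type":"object","properties":{"increments":{"type":"array"},"grip_force":{"type":"number"}},"required":["increments"]}

```bash
ls; mkdir -p pics; python3 - <<'E'
from cell import robot
import cv2
s=robot.get_state();print({k:s[k] for k in('clock','eef_pos','ee_rot','grip_width','force')})
for n in('top','scene'):
    im=robot.camera(n);cv2.imwrite(f'pics/{n}0.png',im)
    c=robot.calibration(n);print(n,c)
print(robot.calibration('wrist'))
cv2.imwrite('pics/wrist0.png',robot.camera('wrist'))
E
```

```text
pics
{'clock': 0.0, 'eef_pos': array([0.15270412, 0.60586344, 0.40383571]), 'ee_rot': array([-1.07617158e-04,  1.23066760e-01,  9.92397984e-01, -8.95595582e-04]), 'grip_width': 0.08540339792728967, 'force': array([ 0.64872542,  0.21321035, -0.80929379])}
top {'intrinsics': array([[441.47374411,   0.        , 255.1791428 ],
       [  0.        , 441.47374411, 189.5768826 ],
       [  0.        ,   0.        ,   1.        ]]), 'R': array([[ 2.22264855e-02, -9.99746147e-01,  3.69111793e-03],
       [-9.79858434e-01, -2.25169163e-02, -1.98419852e-01],
       [ 1.98452595e-01,  7.93402917e-04, -9.80110166e-01]]), 't': array([0.00959154, 0.5435259 , 1.21937502])}
scene {'intrinsics': array([[378.35418536,   0.        , 257.53899489],
       [  0.        , 378.35418536, 193.41968682],
       [  0.        ,   0.        ,   1.        ]]), 'R': array([[ 0.70564156,  0.70835755, -0.01730788],
       [ 0.57157166, -0.58347699, -0.57694058],
       [-0.41877897,  0.39722056, -0.81660272]]), 't': array([-0.36495233, -0.27437439,  1.27173154])}
{'intrinsics': array([[297.31863964,   0.        , 253.93656291],
       [  0.        , 297.31863964, 192.11275579],
       [  0.        ,   0.        ,   1.        ]]), 'mount': array([[ 1.41972623e-03, -9.61097062e-01, -2.76207208e-01,
         6.99727594e-02],
       [ 9.99998847e-01,  1.21590652e-03,  9.09173990e-04,
         1.39972312e-04],
       [-5.37962305e-04, -2.76208181e-01,  9.61097680e-01,
         3.06470251e-02],
       [ 0.00000000e+00,  0.00000000e+00,  0.00000000e+00,
         1.00000000e+00]])}
```

View pics/top0.png

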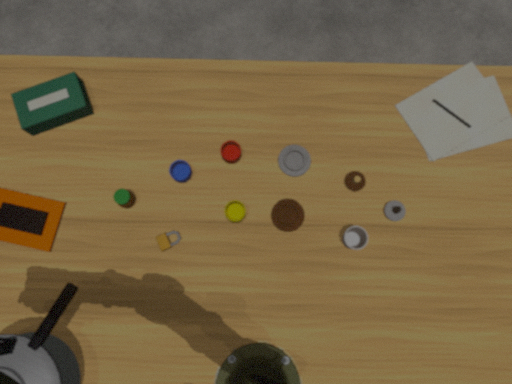

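View pics/scene0.png

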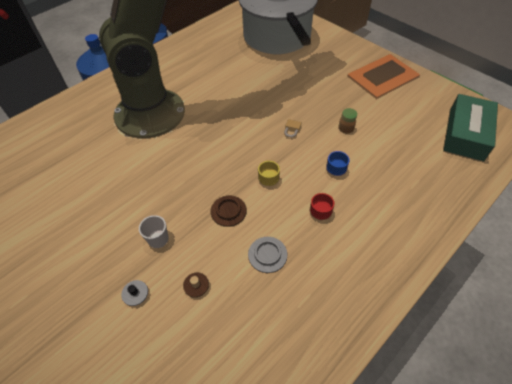

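Top view: red pot (231,152), blue (181,171), yellow (235,211), steel stand (294,160), wood stand (288,214), wood lid (355,181), steel lid (395,210), cup (355,237), padlock (168,240), jar (124,197). The scene view agrees with this. Next, an enlarged crop.

```bash
python3 - <<'E'
import cv2
im=cv2.imread('pics/top0.png')[130:260,150:420]
im=cv2.resize(im,(800,385),interpolation=cv2.INTER_CUBIC)  # x2.963
im=cv2.convertScaleAbs(im,alpha=1.6)
cv2.imwrite('pics/crop0.png',im)
E
```

```text
(no output)
```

View pics/crop0.png

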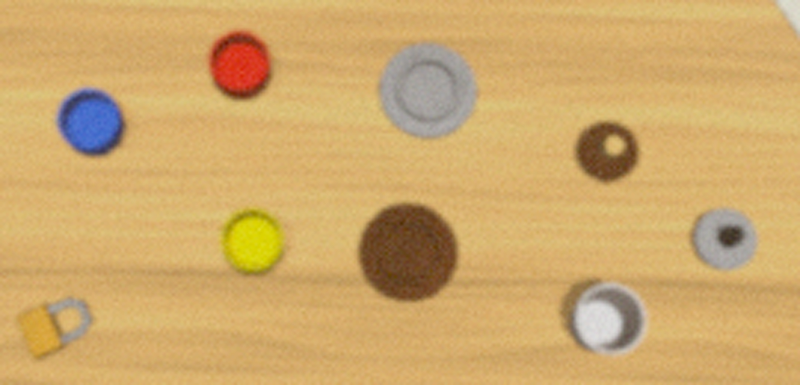

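```bash
cat > h.py <<'E'
import numpy as np, cv2
from cell import robot
from scipy.spatial.transform import Rotation as Ro
def ray_plane(o,d,z): return o+d*(z-o[2])/d[2]
def top(u,v,z,n='top'):
    c=robot.calibration(n);d=c['R'].T@np.linalg.inv(c['intrinsics'])@[u,v,1]
    return ray_plane(-c['R'].T@c['t'],d,z)
def tool(s): w,x,y,z=s['ee_rot'];return Ro.from_quat([x,y,z,w]),np.array(s['eef_pos'])
def wrist(u,v,z,s):
    c=robot.calibration('wrist');K=c['intrinsics'];M=c['mount']
    a=np.array([u-K[0,2],v-K[1,2]])/K[0,0];r=np.hypot(*a)
    d=np.r_[a/r*np.sin(r),np.cos(r)] if r>1e-9 else np.array([0,0,1.])
    R,p=tool(s);return ray_plane(R.apply(M[:3,3])+p,R.apply(M[:3,:3]@d),z)
def proj(P,s):
    c=robot.calibration('wrist');K=c['intrinsics'];M=c['mount'];R,p=tool(s)
    q=M[:3,:3].T@(R.inv().apply(np.array(P)-p)-M[:3,3]);th=np.arctan2(np.hypot(*q[:2]),q[2])
    return K[:2,2]+K[0,0]*th*q[:2]/np.hypot(*q[:2])
def show(im,n): cv2.imwrite('pics/'+n,im)
E
python3 - <<'E'
from h import *
k=800/270
for n,u,v,z in [('red',240,62,.052),('blue',91,119,.052),('yel',252,239,.052),('sst',428,90,.008),('wst',408,252,.008),('wlid',607,152,.018),('slid',724,239,.018),('cup',609,318,.065),('lock',55,327,.01),]:
    print(n,top(150+u/k,130+v/k,z).round(4))
print('jar',top(124,197,.065).round(3))
s=robot.get_state();R,p=tool(s);print(R.as_matrix().round(3))
E
```

```text
red [0.658  0.0956 0.052 ]
blue [0.5964 0.2402 0.052 ]
yel [0.4808 0.0781 0.052 ]
sst [ 0.6457 -0.0952  0.008 ]
wst [ 0.4779 -0.076   0.008 ]
wlid [ 0.5826 -0.2749  0.018 ]
slid [ 0.4966 -0.3892  0.018 ]
cup [ 0.411  -0.2623  0.065 ]
lock [0.3952 0.2712 0.01  ]
jar [0.511 0.395 0.065]
[[-0.97   0.244 -0.   ]
 [ 0.244  0.97  -0.001]
 [-0.    -0.001 -1.   ]]
```

View pics/wrist0.png

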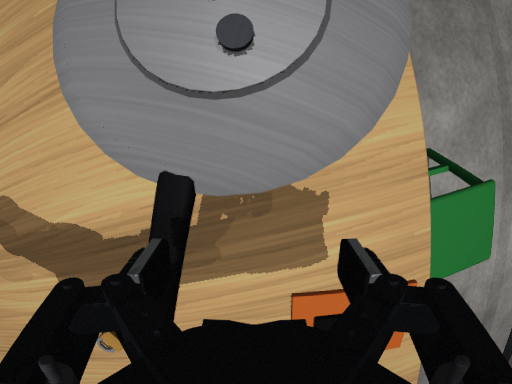

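The wrist view shows the saucepan below the hand, so I'll stay high. I'll align the tool with the world axes and travel to the yellow pot.

Call:
send_rows([
  {"angular":[0,0,-0.123],"translation":[0,0,0],"gripper":0},
  {"angular":[0,0,-0.123],"translation":[0,0,0],"gripper":0},
  {"angular":[0,0,0],"translation":[-20,-32,0],"gripper":0},
  {"angular":[0,0,0],"translation":[-20,-32,0],"gripper":0},
  {"angular":[0,0,0],"translation":[-20,-32,0],"gripper":0},
  {"angular":[0,0,0],"translation":[-20,-32,0],"gripper":0},
  {"angular":[0,0,0],"translation":[-20,-32,0],"gripper":0},
  {"angular":[0,0,0],"translation":[-20,-32,0],"gripper":0},
  {"angular":[0,0,0],"translation":[-20,-32,0],"gripper":0},
  {"angular":[0,0,0],"translation":[-20,-32,0],"gripper":0},
], grip_force=40)

```text
clock: 0.98
eef_pos: [0.313, 0.3481, 0.4046]
ee_rot: [-0.0, 0.0, 1.0, -0.0]
force: [1.0, -0.5, 0.6]
grip_width: 0.0852
grip_force: 0.0
```

Call:
send_rows([
  {"angular":[0,0,0],"translation":[-20,-32,0],"gripper":0},
  {"angular":[0,0,0],"translation":[-20,-32,0],"gripper":0},
  {"angular":[0,0,0],"translation":[-20,-32,0],"gripper":0},
  {"angular":[0,0,0],"translation":[-20,-32,0],"gripper":0},
  {"angular":[0,0,0],"translation":[-20,-32,10],"gripper":0},
  {"angular":[0,0,0],"translation":[-20,-32,20],"gripper":0},
  {"angular":[0,0,0],"translation":[-20,-32,30],"gripper":0},
  {"angular":[0,0,0],"translation":[0,0,30],"gripper":0},
  {"angular":[0,0,0],"translation":[0,0,10],"gripper":0},
  {"angular":[0,0,0],"translation":[0,0,0],"gripper":0},
])

```text
clock: 1.82
eef_pos: [0.4485, 0.1299, 0.3067]
ee_rot: [-0.003, 0.001, 1.0, -0.001]
force: [0.1, 0.8, -0.2]
grip_width: 0.0854
grip_force: 0.0
```

Call:
send_rows([
  {"angular":[0,0,0],"translation":[-14,-24,0],"gripper":0},
  {"angular":[0,0,0],"translation":[-14,-24,0],"gripper":0},
  {"angular":[0,0,0],"translation":[0,0,0],"gripper":0},
  {"angular":[0,0,0],"translation":[0,0,0],"gripper":0},
])

```text
clock: 2.15
eef_pos: [0.4778, 0.082, 0.3101]
ee_rot: [0.001, 0.002, 1.0, -0.0]
force: [-0.4, 0.5, 0.2]
grip_width: 0.0854
grip_force: 0.0
```

```bash
python3 - <<'E'
from h import *
s=robot.get_state();print(s['eef_pos'],s['ee_rot'])
show(robot.camera('wrist'),'w1.png')
for z in(.052,):print(proj([.481,.078,z],s),proj([.481,.109,z],s),proj([.478,-.076,.008],s))
E
```

```text
[0.47779144 0.08199102 0.31006926] [ 6.79243647e-04  1.62016951e-03  9.99998456e-01 -4.17618646e-05]
[248.59592303 200.98735525] [287.06162412 200.88015982] [101.03387679 184.69154665]
```

View pics/w1.png

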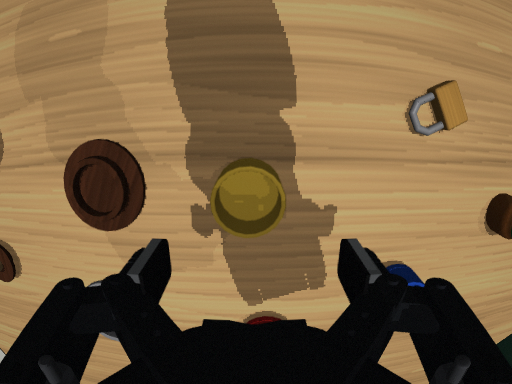

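Yellow rim centre appears at (249,201), against a predicted (248.6,201), so its position is confirmed. Descending to grasp.

Call:
send_rows([
  {"angular":[0,0,0],"translation":[-3,-4,20],"gripper":0},
  {"angular":[0,0,0],"translation":[0,0,30],"gripper":0},
  {"angular":[0,0,0],"translation":[0,0,30],"gripper":0},
  {"angular":[0,0,0],"translation":[0,0,25],"gripper":0},
  {"angular":[0,0,0],"translation":[0,0,12],"gripper":0},
  {"angular":[0,0,0],"translation":[0,0,4],"gripper":0},
  {"angular":[0,0,0],"translation":[0,0,0],"gripper":0},
  {"angular":[0,0,0],"translation":[0,0,0],"gripper":0},
])

```text
clock: 2.87
eef_pos: [0.4802, 0.0797, 0.189]
ee_rot: [0.0, -0.0, 1.0, 0.0]
force: [-0.1, -0.2, 0.8]
grip_width: 0.0852
grip_force: 0.0
```

Call:
send_rows([
  {"angular":[0,0,0],"translation":[0,0,0],"gripper":120},
  {"angular":[0,0,0],"translation":[0,0,0],"gripper":120},
  {"angular":[0,0,0],"translation":[0,0,0],"gripper":120},
  {"angular":[0,0,0],"translation":[0,0,0],"gripper":120},
  {"angular":[0,0,0],"translation":[0,0,0],"gripper":120},
  {"angular":[0,0,0],"translation":[0,0,0],"gripper":120},
  {"angular":[0,0,0],"translation":[0,0,0],"gripper":120},
  {"angular":[0,0,0],"translation":[0,0,0],"gripper":120},
], grip_force=40)

```text
clock: 3.53
eef_pos: [0.4804, 0.079, 0.1897]
ee_rot: [0.001, 0.001, 1.0, 0.0]
force: [-1.9, -0.3, 8.2]
grip_width: 0.0602
grip_force: 41.7
```

Call:
send_rows([
  {"angular":[0,0,0],"translation":[0,0,-15],"gripper":120},
  {"angular":[0,0,0],"translation":[0,0,-30],"gripper":120},
  {"angular":[0,0,0],"translation":[-10,0,-35],"gripper":120},
  {"angular":[0,0,0],"translation":[-30,-10,-30],"gripper":120},
  {"angular":[0,0,0],"translation":[-32,-10,0],"gripper":120},
  {"angular":[0,0,0],"translation":[-32,-10,0],"gripper":120},
  {"angular":[0,0,0],"translation":[-32,-10,0],"gripper":120},
  {"angular":[0,0,0],"translation":[-30,-10,0],"gripper":120},
  {"angular":[0,0,0],"translation":[0,0,0],"gripper":120},
  {"angular":[0,0,0],"translation":[0,0,0],"gripper":120},
])

```text
clock: 4.37
eef_pos: [0.6455, 0.0281, 0.2967]
ee_rot: [0.0, 0.001, 1.0, -0.0]
force: [-0.2, -0.2, -0.7]
grip_width: 0.0599
grip_force: 44.2
```

```bash
python3 - <<'E'
from h import *
s=robot.get_state();print(s['eef_pos'],s['ee_rot'],s['grip_width'])
show(robot.camera('wrist'),'w2.png')
print(proj([.6457,-.0952,.008],s),proj([.6457,-.0952,.022],s),proj([.658,.0956,.052],s))
E
```

```text
[0.64546099 0.02808314 0.29673981] [ 1.19604626e-04  1.46049591e-03  9.99998920e-01 -1.10943115e-04] 0.05987203181130764
[125.26502429 188.20694916] [119.32108865 192.24481021] [338.85489797 217.29480847]
```

View pics/w2.png

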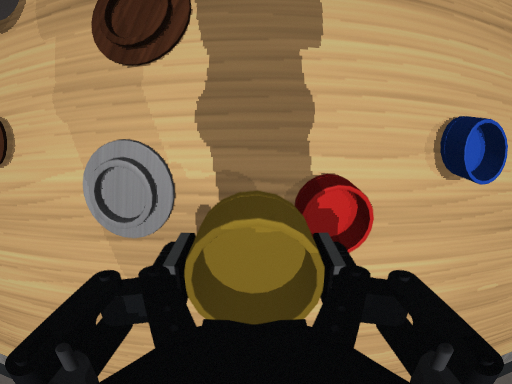

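The steel stand's base spans u 83–176, v 139–239, and its collar spans u 94–159, v 157–224. The red rim's right edge is at u 374 and its bottom at v 253. I'll compare these with the projected circles.

```bash
cat >> h.py <<'E'
def bbox(c,r,z,s):
    t=np.linspace(0,2*np.pi,73)
    q=np.array([proj([c[0]+r*np.cos(a),c[1]+r*np.sin(a),z],s) for a in t])
    return np.r_[q[:,0].min(),q[:,0].max(),q[:,1].min(),q[:,1].max()]
def fit(c0,r,z,box,s):
    from scipy.optimize import least_squares
    box=np.array(box,float);m=~np.isnan(box)
    f=least_squares(lambda c:(bbox(c,r,z,s)-box)[m],c0);return f.x.round(4),f.fun.round(1)
E
python3 - <<'E'
from h import *
s=robot.get_state();N=np.nan
print(fit([.6457,-.0952],.05,.008,[83,176,139,239],s))
print(fit([.6457,-.0952],.034,.022,[94,159,157,224],s))
print(fit([.658,.0956],.031,.052,[N,374,N,253],s))
s1=dict(s,eef_pos=[0.47779144,0.08199102,0.31006926],ee_rot=[6.79e-4,1.62e-3,1,0])
print(fit([.478,-.076],.05,.008,[64,146,138,231],s1))
# blue from w2: rim box
print(fit([.596,.24],.031,.052,[464,508,117,184],s))
E
```

```text
(array([ 0.6474, -0.093 ]), array([ 0.5, -0.3,  0.3, -0.4]))
(array([ 0.6441, -0.0883]), array([-0.6,  0.4, -2.1,  2.4]))
(array([0.6574, 0.0961]), array([0., 0.]))Traceback (most recent call last):
  File "<stdin>", line 7, in <module>
  File "h.py", line 26, in fit
    f=least_squares(lambda c:(bbox(c,r,z,s)-box)[m],c0);return f.x.round(4),f.fun.round(1)
    return func(*args, **kwargs)
    result = trf(vector_fun.fun, vector_fun.jac, x0, f0, J0, lb, ub, ftol, xtol,
                 gtol, max_nfev, x_scale, loss_function, tr_solver,
                 tr_options.copy(), verbose, callback=callback_wrapped)
    return trf_no_bounds(
        fun, jac, x0, f0, J0, ftol, xtol, gtol, max_nfev, x_scale,
        loss_function, tr_solver, tr_options, verbose, callback=callback)
    J = jac(x)
    self._update_jac()
    ~~~~~~~~~~~~~~~~^^
    self.J = self.jac_wrapped(xp_copy(self.x), f0=self.f)
             ~~~~~~~~~~~~~~~~^^^^^^^^^^^^^^^^^^^^^^^^^^^^
    J, dct = approx_derivative(
             ~~~~~~~~~~~~~~~~~^
        self.fun,
        ^^^^^^^^^
    ...<2 lines>...
        **self.finite_d
[... 530 characters left out ...]
^^^^^^^^^^^^^^^^^^^^^^^^^^
    return np.atleast_1d(self.fun(x))
                         ~~~~~~~~^^^
    return self.f(x, *self.args, **self.kwargs)
           ~~~~~~^^^^^^^^^^^^^^^^^^^^^^^^^^^^^^
  File "h.py", line 26, in <lambda>
    f=least_squares(lambda c:(bbox(c,r,z,s)-box)[m],c0);return f.x.round(4),f.fun.round(1)
                              ~~~~^^^^^^^^^
  File "h.py", line 21, in bbox
    q=np.array([proj([c[0]+r*np.cos(a),c[1]+r*np.sin(a),z],s) for a in t])
                ~~~~^^^^^^^^^^^^^^^^^^^^^^^^^^^^^^^^^^^^^^^^^
  File "h.py", line 15, in proj
    c=robot.calibration('wrist');K=c['intrinsics'];M=c['mount'];R,p=tool(s)
ValueError: time passes only in moves, steps and waits
```

Call:
send_rows([
  {"angular":[0,0,0],"translation":[0,-30,0],"gripper":120},
  {"angular":[0,0,0],"translation":[0,-35,0],"gripper":120},
  {"angular":[0,0,0],"translation":[0,-35,0],"gripper":120},
  {"angular":[0,0,0],"translation":[0,-22,15],"gripper":120},
  {"angular":[0,0,0],"translation":[0,0,25],"gripper":120},
  {"angular":[0,0,0],"translation":[0,0,25],"gripper":120},
  {"angular":[0,0,0],"translation":[0,0,10],"gripper":120},
  {"angular":[0,0,0],"translation":[0,0,0],"gripper":120},
  {"angular":[0,0,0],"translation":[0,0,0],"gripper":120},
])

```text
clock: 5.17
eef_pos: [0.6444, -0.0918, 0.2224]
ee_rot: [-0.0, -0.0, 1.0, 0.0]
force: [0.5, -0.0, -1.4]
grip_width: 0.0603
grip_force: 44.2
```

```bash
sed -i 's/^def ray_plane/import functools\n_c=robot.calibration\ncal=functools.lru_cache(_c)\ndef ray_plane/; s/=robot.calibration(/=cal(/' h.py; python3 - <<'E'
from h import *
s=robot.get_state();print(s['eef_pos'],s['force'])
show(robot.camera('wrist'),'w3.png')
show(robot.camera('scene'),'s3.png')
N=np.nan
s1=dict(s,eef_pos=[0.47779144,0.08199102,0.31006926],ee_rot=[6.79e-4,1.62e-3,1,0])
print(fit([.478,-.076],.05,.008,[64,146,138,231],s1))
s2=dict(s,eef_pos=[0.64546,0.02808,0.29674],ee_rot=[1.2e-4,1.46e-3,1,-1e-4])
print(fit([.596,.24],.031,.052,[464,508,117,184],s2))
E
```

```text
[ 0.64435653 -0.0917954   0.22239024] [ 4.55639496e-01 -4.70842154e-04 -1.41722344e+00]
(array([ 0.4797, -0.0748]), array([ 0.3, -0.2,  0.1, -0.2]))
(array([0.5983, 0.2424]), array([-0. , -0. ,  0.3, -0.3]))
```

View pics/w3.png

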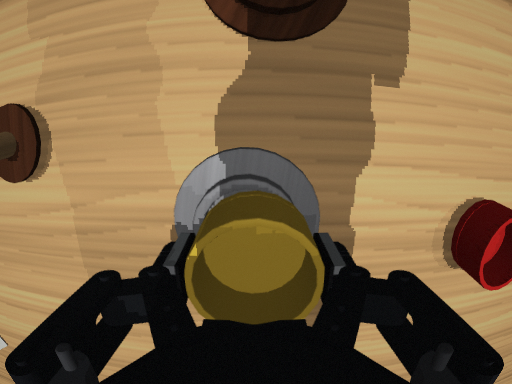

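The stand's base spans u 174–320, with its top edge at v 148. The pot sits at u 185–325.

```bash
python3 - <<'E'
from h import *
s=robot.get_state();N=np.nan;print(s['eef_pos'])
print(fit([.6466,-.094],.05,.008,[174,320,148,N],s))
# held pot: rim at tcp-0.155-0.033+0.052
print(fit([.645,-.092],.031,s['eef_pos'][2]-.1375,[185,325,N,N],s))
print(bbox([.6452,-.0918],.031,s['eef_pos'][2]-.1375,s))
E
```

```text
[ 0.64510689 -0.09210213  0.22364334]
(array([ 0.6502, -0.0967]), array([-0.4,  0.4,  0.1]))
(array([ 0.6545, -0.0914]), array([-0.,  0.]))
[181.73091355 326.3781395  212.29130791 333.50051202]
```

Call:
send_rows([
  {"angular":[0,0,0],"translation":[-1.5,-3,0],"gripper":120},
  {"angular":[0,0,0],"translation":[0,0,6],"gripper":120},
  {"angular":[0,0,0],"translation":[0,0,6],"gripper":120},
  {"angular":[0,0,0],"translation":[0,0,6],"gripper":120},
  {"angular":[0,0,0],"translation":[0,0,3],"gripper":120},
  {"angular":[0,0,0],"translation":[0,0,1],"gripper":120},
  {"angular":[0,0,0],"translation":[0,0,0],"gripper":120},
  {"angular":[0,0,0],"translation":[0,0,0],"gripper":120},
])

```text
clock: 5.93
eef_pos: [0.6457, -0.0957, 0.1998]
ee_rot: [-0.001, 0.0, 1.0, 0.0]
force: [-3.5, 0.5, 4.8]
grip_width: 0.0601
grip_force: 44.5
```

Call:
send_rows([
  {"angular":[0,0,0],"translation":[1,0,0],"gripper":120},
  {"angular":[0,0,0],"translation":[0,0,0.5],"gripper":120},
  {"angular":[0,0,0],"translation":[0,0,0],"gripper":120},
  {"angular":[0,0,0],"translation":[0,0,0],"gripper":120},
])

```text
clock: 6.27
eef_pos: [0.6452, -0.0957, 0.1998]
ee_rot: [0.0, 0.0, 1.0, 0.0]
force: [-2.0, 1.5, 5.3]
grip_width: 0.0606
grip_force: 44.8
```

Call:
send_rows([
  {"angular":[0,0,0],"translation":[0,0,0],"gripper":0},
  {"angular":[0,0,0],"translation":[0,0,0],"gripper":0},
  {"angular":[0,0,0],"translation":[0,0,0],"gripper":0},
  {"angular":[0,0,0],"translation":[0,0,0],"gripper":0},
  {"angular":[0,0,0],"translation":[0,0,0],"gripper":0},
  {"angular":[0,0,0],"translation":[0,0,-15],"gripper":0},
  {"angular":[0,0,0],"translation":[0,0,-30],"gripper":0},
  {"angular":[0,0,0],"translation":[0,0,-35],"gripper":0},
  {"angular":[0,0,0],"translation":[0,0,-30],"gripper":0},
])

```text
clock: 7.02
eef_pos: [0.6451, -0.0958, 0.3109]
ee_rot: [-0.0, 0.0, 1.0, 0.0]
force: [1.0, 0.5, -0.2]
grip_width: 0.0855
grip_force: 0.0
```

Call:
send_rows([
  {"angular":[0,0,0],"translation":[0,24,0],"gripper":0},
  {"angular":[0,0,0],"translation":[0,24,0],"gripper":0},
  {"angular":[0,0,0],"translation":[0,24,0],"gripper":0},
  {"angular":[0,0,0],"translation":[0,24,0],"gripper":0},
  {"angular":[0,0,0],"translation":[0,0,0],"gripper":0},
  {"angular":[0,0,0],"translation":[0,0,0],"gripper":0},
])

```text
clock: 7.52
eef_pos: [0.6451, 0.0024, 0.3094]
ee_rot: [-0.0, -0.001, 1.0, 0.0]
force: [-0.3, -0.1, 0.3]
grip_width: 0.0854
grip_force: 0.0
```

```bash
python3 - <<'E'
from h import *
s=robot.get_state();print(s['eef_pos'],s['grip_width'])
show(robot.camera('wrist'),'w4.png')
print(bbox([.646,-.0955],.031,.062,s),bbox([.6474,-.095],.05,.008,s),bbox([.6574,.096],.031,.052,s))
E
```

```text
[0.64513908 0.00239338 0.30940814] 0.08542581071401466
[ 99.83668314 168.50446416 164.12885784 236.61084242] [108.96617198 203.45967281 135.16370488 233.14650809] [328.6188733  395.46971977 176.16458725 244.59921383]
```

View pics/w4.png

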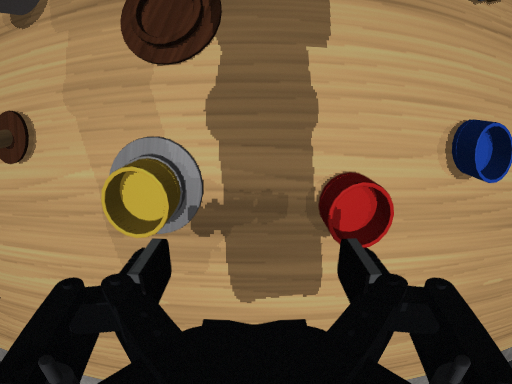

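Yellow rim: u 103–172, bottom v 238. Red rim: u 326–393, bottom v 247. The yellow pot looks seated and upright.

```bash
python3 - <<'E'
from h import *
s=robot.get_state();N=np.nan
print(fit([.6466,-.094],.031,.062,[103,172,N,238],s))
print(fit([.6466,-.094],.05,.008,[109,203,136,235],s))
print(fit([.6574,.094],.031,.052,[N,393.5,N,247],s))
E
```

```text
(array([ 0.647 , -0.0948]), array([-0.1,  0.1,  0. ]))
(array([ 0.6485, -0.0976]), array([-0.1,  0.1,  0.6, -0.7]))
(array([0.6598, 0.092 ]), array([0., 0.]))
```

Call:
send_rows([
  {"angular":[0,0,0],"translation":[-4,31,0],"gripper":0},
  {"angular":[0,0,0],"translation":[-4,31,0],"gripper":0},
  {"angular":[0,0,0],"translation":[-4,30,5],"gripper":0},
  {"angular":[0,0,0],"translation":[0,0,25],"gripper":0},
  {"angular":[0,0,0],"translation":[0,0,30],"gripper":0},
  {"angular":[0,0,0],"translation":[0,0,30],"gripper":0},
  {"angular":[0,0,0],"translation":[0,0,22],"gripper":0},
  {"angular":[0,0,0],"translation":[0,0,8],"gripper":0},
  {"angular":[0,0,0],"translation":[0,0,0],"gripper":0},
  {"angular":[0,0,0],"translation":[0,0,0],"gripper":0},
])

```text
clock: 8.4
eef_pos: [0.6578, 0.0913, 0.1899]
ee_rot: [0.0, 0.001, 1.0, -0.0]
force: [0.8, -0.8, 0.7]
grip_width: 0.0854
grip_force: 0.0
```

Call:
send_rows([
  {"angular":[0,0,0],"translation":[0,0,0],"gripper":120},
  {"angular":[0,0,0],"translation":[0,0,0],"gripper":120},
  {"angular":[0,0,0],"translation":[0,0,0],"gripper":120},
  {"angular":[0,0,0],"translation":[0,0,0],"gripper":120},
  {"angular":[0,0,0],"translation":[0,0,0],"gripper":120},
  {"angular":[0,0,0],"translation":[0,0,0],"gripper":120},
  {"angular":[0,0,0],"translation":[0,0,0],"gripper":120},
  {"angular":[0,0,0],"translation":[0,0,0],"gripper":120},
])

```text
clock: 9.07
eef_pos: [0.6581, 0.0922, 0.1917]
ee_rot: [0.002, 0.0, 1.0, 0.0]
force: [0.4, -1.3, 6.0]
grip_width: 0.0604
grip_force: 43.6
```

Call:
send_rows([
  {"angular":[0,0,0],"translation":[0,0,-15],"gripper":120},
  {"angular":[0,0,0],"translation":[0,0,-30],"gripper":120},
  {"angular":[0,0,0],"translation":[0,0,-35],"gripper":120},
  {"angular":[0,0,0],"translation":[0,-20,-30],"gripper":120},
  {"angular":[0,0,0],"translation":[3,-35,0],"gripper":120},
  {"angular":[0,0,0],"translation":[4,-35,0],"gripper":120},
  {"angular":[0,0,0],"translation":[4,-35,0],"gripper":120},
  {"angular":[0,0,0],"translation":[0,-35,0],"gripper":120},
  {"angular":[0,0,0],"translation":[0,-28,10],"gripper":120},
  {"angular":[0,0,0],"translation":[0,0,15],"gripper":120},
])

```text
clock: 9.9
eef_pos: [0.6458, -0.1049, 0.2767]
ee_rot: [0.002, 0.005, 1.0, -0.003]
force: [-0.0, -1.3, -1.4]
grip_width: 0.0596
grip_force: 43.5
```

Call:
send_rows([
  {"angular":[0,0,0],"translation":[0,0,10],"gripper":120},
  {"angular":[0,0,0],"translation":[0,0,0],"gripper":120},
  {"angular":[0,0,0],"translation":[0,0,0],"gripper":120},
])

```text
clock: 10.15
eef_pos: [0.6461, -0.0943, 0.2644]
ee_rot: [-0.0, -0.001, 1.0, 0.001]
force: [0.3, 0.6, -0.6]
grip_width: 0.06
grip_force: 43.4
```

```bash
python3 - <<'E'
from h import *
P=np.array([robot.get_state()['eef_pos'] for _ in range(3)]);print(P)
s=robot.get_state()
show(robot.camera('wrist')[:,:],'w5.png')
print(bbox([.647,-.0952],.05,.008,s),bbox([.6465,-.0952],.031,.062,s))
E
```

```text
[[ 0.64610017 -0.09425737  0.26438607]
 [ 0.64610017 -0.09425737  0.26438607]
 [ 0.64610017 -0.09425737  0.26438607]]
[190.01226558 314.01279513 136.49950757 255.22877477] [202.25154381 300.94392855 176.07349546 267.59136872]
```

View pics/w5.png

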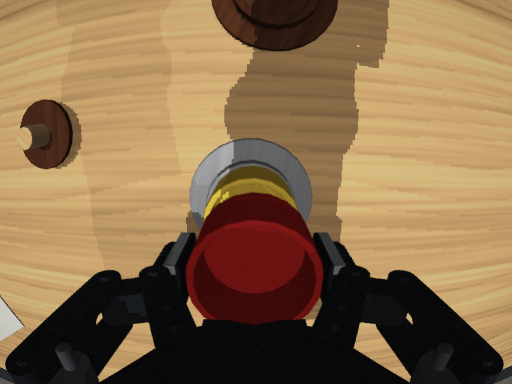

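The stand spans u 190–312, as predicted, and the red pot is centred above the yellow one. Lowering.

Call:
send_rows([
  {"angular":[0,0,0],"translation":[0,-1,6],"gripper":120},
  {"angular":[0,0,0],"translation":[0,0,6],"gripper":120},
  {"angular":[0,0,0],"translation":[0,0,6],"gripper":120},
  {"angular":[0,0,0],"translation":[0,0,4],"gripper":120},
  {"angular":[0,0,0],"translation":[0,0,2],"gripper":120},
  {"angular":[0,0,0],"translation":[0,0,0.5],"gripper":120},
  {"angular":[0,0,0],"translation":[0,0,0],"gripper":120},
  {"angular":[0,0,0],"translation":[0,0,0],"gripper":120},
])

```text
clock: 10.87
eef_pos: [0.6459, -0.0964, 0.2416]
ee_rot: [0.0, 0.0, 1.0, -0.0]
force: [-6.0, 0.1, 14.2]
grip_width: 0.0598
grip_force: 45.2
```

Call:
send_rows([
  {"angular":[0,0,0],"translation":[0,0,0],"gripper":0},
  {"angular":[0,0,0],"translation":[0,0,0],"gripper":0},
  {"angular":[0,0,0],"translation":[0,0,0],"gripper":0},
  {"angular":[0,0,0],"translation":[0,0,0],"gripper":0},
  {"angular":[0,0,0],"translation":[0,0,0],"gripper":0},
  {"angular":[0,0,0],"translation":[0,0,-15],"gripper":0},
  {"angular":[0,0,0],"translation":[0,0,-30],"gripper":0},
  {"angular":[0,0,0],"translation":[0,0,-30],"gripper":0},
  {"angular":[0,0,0],"translation":[0,20,-10],"gripper":0},
  {"angular":[0,0,0],"translation":[4,35,0],"gripper":0},
])

```text
clock: 11.7
eef_pos: [0.6434, -0.0465, 0.3283]
ee_rot: [0.003, 0.004, 1.0, -0.002]
force: [1.6, 0.9, -1.0]
grip_width: 0.0859
grip_force: 0.0
```

Call:
send_rows([
  {"angular":[0,0,0],"translation":[4,35,0],"gripper":0},
  {"angular":[0,0,0],"translation":[4,35,0],"gripper":0},
  {"angular":[0,0,0],"translation":[4,35,0],"gripper":0},
  {"angular":[0,0,0],"translation":[8,35,0],"gripper":0},
  {"angular":[0,0,0],"translation":[8,35,0],"gripper":0},
  {"angular":[0,0,0],"translation":[8,35,0],"gripper":0},
  {"angular":[0,0,0],"translation":[8,35,0],"gripper":0},
  {"angular":[0,0,0],"translation":[0,30,0],"gripper":0},
  {"angular":[0,0,0],"translation":[0,0,0],"gripper":0},
  {"angular":[0,0,0],"translation":[0,0,0],"gripper":0},
])

```text
clock: 12.53
eef_pos: [0.5976, 0.236, 0.3246]
ee_rot: [-0.0, -0.002, 1.0, 0.0]
force: [0.0, -0.9, -0.0]
grip_width: 0.0852
grip_force: 0.0
```

```bash
python3 - <<'E'
from h import *
s=robot.get_state();print(s['eef_pos'],s['ee_rot'])
a=robot.camera('wrist');b=robot.camera('top')
print(bbox([.597,.2415],.031,.052,s))
b=cv2.resize(b[130:260,150:350],(512,333),interpolation=cv2.INTER_CUBIC)
show(np.vstack([a[100:300],b]),'w6.png')
E
```

```text
[0.59763916 0.23600011 0.3245885 ] [-2.56595967e-04 -1.85659762e-03  9.99998133e-01  4.70753833e-04]
[223.22503766 296.05731337 155.75389548 225.89332064]
```

View pics/w6.png

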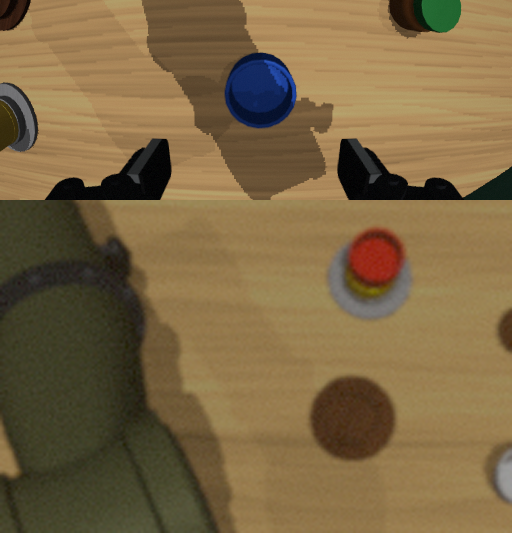

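Blue rim: u 224–297, bottom v 227, as predicted, so it's at (0.597, 0.242). The red-on-yellow stack looks seated in the top view.

Call:
send_rows([
  {"angular":[0,0,0],"translation":[0,5.5,15],"gripper":0},
  {"angular":[0,0,0],"translation":[0,0,30],"gripper":0},
  {"angular":[0,0,0],"translation":[0,0,30],"gripper":0},
  {"angular":[0,0,0],"translation":[0,0,30],"gripper":0},
  {"angular":[0,0,0],"translation":[0,0,22],"gripper":0},
  {"angular":[0,0,0],"translation":[0,0,8],"gripper":0},
  {"angular":[0,0,0],"translation":[0,0,0],"gripper":0},
  {"angular":[0,0,0],"translation":[0,0,0],"gripper":0},
])

```text
clock: 13.3
eef_pos: [0.5991, 0.2378, 0.1905]
ee_rot: [0.0, 0.001, 1.0, -0.0]
force: [0.1, -0.2, 0.9]
grip_width: 0.0853
grip_force: 0.0
```

Call:
send_rows([
  {"angular":[0,0,0],"translation":[0,0,0],"gripper":120},
  {"angular":[0,0,0],"translation":[0,0,0],"gripper":120},
  {"angular":[0,0,0],"translation":[0,0,0],"gripper":120},
  {"angular":[0,0,0],"translation":[0,0,0],"gripper":120},
  {"angular":[0,0,0],"translation":[0,0,0],"gripper":120},
  {"angular":[0,0,0],"translation":[0,0,0],"gripper":120},
  {"angular":[0,0,0],"translation":[0,0,0],"gripper":120},
  {"angular":[0,0,0],"translation":[0,0,0],"gripper":120},
])

```text
clock: 13.97
eef_pos: [0.5991, 0.2391, 0.1921]
ee_rot: [0.002, 0.0, 1.0, 0.001]
force: [-0.1, 0.8, 7.2]
grip_width: 0.0601
grip_force: 44.1
```

Call:
send_rows([
  {"angular":[0,0,0],"translation":[0,0,-15],"gripper":120},
  {"angular":[0,0,0],"translation":[0,0,-30],"gripper":120},
  {"angular":[0,0,0],"translation":[0,0,-35],"gripper":120},
  {"angular":[0,0,0],"translation":[8,-20,-25],"gripper":120},
  {"angular":[0,0,0],"translation":[13,-34,0],"gripper":120},
  {"angular":[0,0,0],"translation":[13,-34,0],"gripper":120},
  {"angular":[0,0,0],"translation":[13,-34,0],"gripper":120},
  {"angular":[0,0,0],"translation":[13,-34,0],"gripper":120},
  {"angular":[0,0,0],"translation":[13,-34,0],"gripper":120},
  {"angular":[0,0,0],"translation":[13,-34,0],"gripper":120},
])

```text
clock: 14.8
eef_pos: [0.5112, 0.0134, 0.2958]
ee_rot: [0.001, 0.0, 1.0, -0.0]
force: [0.2, -0.3, -1.1]
grip_width: 0.0594
grip_force: 43.8
```

Call:
send_rows([
  {"angular":[0,0,0],"translation":[13,-34,0],"gripper":120},
  {"angular":[0,0,0],"translation":[13,-34,0],"gripper":120},
  {"angular":[0,0,0],"translation":[6,-24,15],"gripper":120},
  {"angular":[0,0,0],"translation":[0,0,25],"gripper":120},
  {"angular":[0,0,0],"translation":[0,0,25],"gripper":120},
  {"angular":[0,0,0],"translation":[0,0,5],"gripper":120},
  {"angular":[0,0,0],"translation":[0,0,0],"gripper":120},
  {"angular":[0,0,0],"translation":[0,0,0],"gripper":120},
  {"angular":[0,0,0],"translation":[0,0,0],"gripper":120},
])

```text
clock: 15.55
eef_pos: [0.4808, -0.0768, 0.2262]
ee_rot: [0.001, -0.0, 1.0, -0.0]
force: [0.7, 0.0, -1.0]
grip_width: 0.0599
grip_force: 44.0
```

```bash
python3 - <<'E'
from h import *
s=robot.get_state();print(s['eef_pos'],s['ee_rot'])
show(robot.camera('wrist')[50:340],'w7.png')
print(bbox([.479,-.0755],.05,.008,s)-[0,0,50,50])
E
```

```text
[ 0.48076931 -0.07679829  0.22623291] [ 1.03032800e-03 -2.68024641e-05  9.99999461e-01 -1.26302493e-04]
[182.11617944 328.72067594  86.89611828 225.43147429]
```

View pics/w7.png

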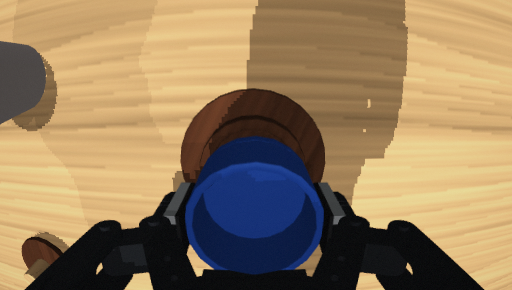

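The stand spans u 181–325 (top edge v 138), so the pot is within 1 mm of centre. Lowering.

Call:
send_rows([
  {"angular":[0,0,0],"translation":[0,0,6],"gripper":120},
  {"angular":[0,0,0],"translation":[0,0,6],"gripper":120},
  {"angular":[0,0,0],"translation":[0,0,6],"gripper":120},
  {"angular":[0,0,0],"translation":[0,0,4],"gripper":120},
  {"angular":[0,0,0],"translation":[0,0,3],"gripper":120},
  {"angular":[0,0,0],"translation":[0,0,0.5],"gripper":120},
  {"angular":[0,0,0],"translation":[0,0,0],"gripper":120},
  {"angular":[0,0,0],"translation":[0,0,0],"gripper":120},
])

```text
clock: 16.27
eef_pos: [0.4798, -0.0771, 0.2016]
ee_rot: [0.001, 0.001, 1.0, -0.0]
force: [-9.0, 2.0, 36.4]
grip_width: 0.0597
grip_force: 47.7
```

Call:
send_rows([
  {"angular":[0,0,0],"translation":[0,0,-0.8],"gripper":120},
  {"angular":[0,0,0],"translation":[0,0,0],"gripper":0},
  {"angular":[0,0,0],"translation":[0,0,0],"gripper":0},
  {"angular":[0,0,0],"translation":[0,0,0],"gripper":0},
  {"angular":[0,0,0],"translation":[0,0,0],"gripper":0},
  {"angular":[0,0,0],"translation":[0,0,0],"gripper":0},
  {"angular":[0,0,0],"translation":[0,0,-15],"gripper":0},
  {"angular":[0,0,0],"translation":[0,0,-30],"gripper":0},
  {"angular":[0,0,0],"translation":[0,0,-35],"gripper":0},
  {"angular":[0,0,0],"translation":[0,0,-35],"gripper":0},
])

```text
clock: 17.1
eef_pos: [0.4797, -0.0771, 0.3159]
ee_rot: [-0.001, 0.0, 1.0, 0.0]
force: [1.1, -0.2, 0.6]
grip_width: 0.0855
grip_force: 0.0
```

Call:
send_rows([
  {"angular":[0,0,0],"translation":[-14,-30,0],"gripper":0},
  {"angular":[0,0,0],"translation":[-17,-33,0],"gripper":0},
  {"angular":[0,0,0],"translation":[-17,-33,0],"gripper":0},
  {"angular":[0,0,0],"translation":[-17,-33,0],"gripper":0},
  {"angular":[0,0,0],"translation":[-17,-33,0],"gripper":0},
  {"angular":[0,0,0],"translation":[-17,-30,0],"gripper":0},
  {"angular":[0,0,0],"translation":[0,0,0],"gripper":0},
  {"angular":[0,0,0],"translation":[0,0,0],"gripper":0},
  {"angular":[0,0,0],"translation":[0,0,0],"gripper":0},
])

```text
clock: 17.85
eef_pos: [0.5787, -0.2686, 0.3144]
ee_rot: [-0.001, 0.0, 1.0, 0.001]
force: [0.5, 1.5, -0.5]
grip_width: 0.0853
grip_force: 0.0
```

```bash
python3 - <<'E'
from h import *
s=robot.get_state();print(s['eef_pos'],s['ee_rot'])
show(robot.camera('wrist'),'w8.png');show(robot.camera('top'),'t8.png')
print(bbox([.5826,-.2749],.031,.018,s),bbox([.5826,-.2749],.01,.044,s),'blue',bbox([.479,-.076],.031,.062,s),'red',bbox([.6465,-.095],.031,.102,s))
E
```

```text
[ 0.57869024 -0.26861163  0.31440538] [-7.04324502e-04  3.70867254e-04  9.99999441e-01  6.95708465e-04]
[213.18682718 279.67714919 156.855512   221.01694328] [233.82705451 257.49285649 186.69345847 209.32346446] blue [443.87245085 492.08186261  57.43297339 125.65896947] red [421.39857701 476.72214588 254.67187515 313.95563791]
```

View pics/w8.png

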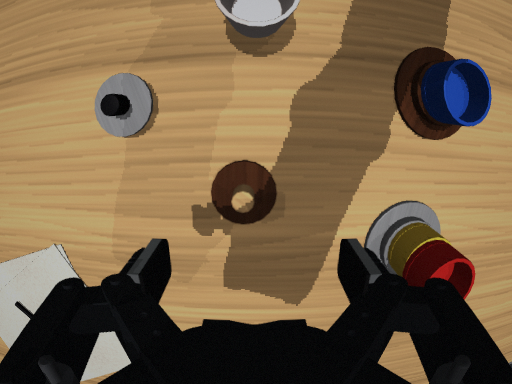

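Blue rim: right edge u 491, bottom v 127, as predicted, so it's seated. The red stack is fine too. Wood lid: disc u 211–276, v 160–223, knob top at (243,202). Steel lid: disc u 95–152, v 73–137. Cup rim: u 216–299.

```bash
python3 - <<'E'
from h import *
s=robot.get_state()
print(fit([.5826,-.2749],.031,.018,[211,276.5,160,223],s), wrist(243,202,.044,s))
print(fit([.4966,-.389],.031,.018,[95,152.5,73,137],s), wrist(121,105,.044,s))
E
```

```text
(array([ 0.5856, -0.2766]), array([-0.3,  0.3, -0.3,  0.4])) [ 0.58654014 -0.27631142  0.044     ]
(array([ 0.5001, -0.3911]), array([-0.1,  0.1, -0.3,  0.3])) [ 0.50078797 -0.38047882  0.044     ]
```

Call:
send_rows([
  {"angular":[0,0,0],"translation":[-6.5,-7.5,10],"gripper":0},
  {"angular":[0,0,0],"translation":[0,0,30],"gripper":0},
  {"angular":[0,0,0],"translation":[0,0,30],"gripper":0},
  {"angular":[0,0,0],"translation":[0,0,27],"gripper":0},
  {"angular":[0,0,0],"translation":[0,0,15],"gripper":0},
  {"angular":[0,0,0],"translation":[0,0,7],"gripper":0},
  {"angular":[0,0,0],"translation":[0,0,0],"gripper":0},
  {"angular":[0,0,0],"translation":[0,0,0],"gripper":0},
])

```text
clock: 18.62
eef_pos: [0.5859, -0.2766, 0.1965]
ee_rot: [0.0, 0.0, 1.0, -0.0]
force: [-0.2, 0.4, 0.3]
grip_width: 0.0851
grip_force: 0.0
```

Call:
send_rows([
  {"angular":[0,0,0],"translation":[0,0,0],"gripper":225},
  {"angular":[0,0,0],"translation":[0,0,0],"gripper":225},
  {"angular":[0,0,0],"translation":[0,0,0],"gripper":225},
  {"angular":[0,0,0],"translation":[0,0,0],"gripper":225},
  {"angular":[0,0,0],"translation":[0,0,0],"gripper":225},
  {"angular":[0,0,0],"translation":[0,0,0],"gripper":225},
  {"angular":[0,0,0],"translation":[0,0,0],"gripper":225},
  {"angular":[0,0,0],"translation":[0,0,0],"gripper":225},
  {"angular":[0,0,0],"translation":[0,0,0],"gripper":225},
  {"angular":[0,0,0],"translation":[0,0,0],"gripper":225},
])

```text
clock: 19.45
eef_pos: [0.5856, -0.2769, 0.1967]
ee_rot: [0.0, 0.0, 1.0, -0.0]
force: [-1.1, 0.6, 5.8]
grip_width: 0.0183
grip_force: 39.0
```

Call:
send_rows([
  {"angular":[0,0,0],"translation":[0,0,-15],"gripper":225},
  {"angular":[0,0,0],"translation":[0,0,-30],"gripper":225},
  {"angular":[0,0,0],"translation":[0,0,-35],"gripper":225},
  {"angular":[0,0,0],"translation":[6,12,-35],"gripper":225},
  {"angular":[0,0,0],"translation":[17,32,0],"gripper":225},
  {"angular":[0,0,0],"translation":[17,32,0],"gripper":225},
  {"angular":[0,0,0],"translation":[17,32,0],"gripper":225},
  {"angular":[0,0,0],"translation":[17,32,0],"gripper":225},
  {"angular":[0,0,0],"translation":[17,32,0],"gripper":225},
  {"angular":[0,0,0],"translation":[15,28,0],"gripper":225},
])

```text
clock: 20.28
eef_pos: [0.478, -0.0747, 0.3109]
ee_rot: [-0.001, 0.0, 1.0, 0.0]
force: [-0.4, 1.0, -1.3]
grip_width: 0.0186
grip_force: 39.3
```

Call:
send_rows([
  {"angular":[0,0,0],"translation":[0,0,20],"gripper":225},
  {"angular":[0,0,0],"translation":[0,0,15],"gripper":225},
  {"angular":[0,0,0],"translation":[0,0,0],"gripper":225},
  {"angular":[0,0,0],"translation":[0,0,0],"gripper":225},
  {"angular":[0,0,0],"translation":[0,0,0],"gripper":225},
])

```text
clock: 20.7
eef_pos: [0.4799, -0.077, 0.2766]
ee_rot: [0.0, 0.001, 1.0, -0.0]
force: [-0.0, -0.1, -0.8]
grip_width: 0.0185
grip_force: 39.3
```

```bash
python3 - <<'E'
from h import *
s=robot.get_state();print(s['eef_pos'],s['ee_rot'])
show(robot.camera('wrist')[50:340],'w9.png')
o=np.array([0,0,50,50]);z=s['eef_pos'][2]-.1967
print(bbox([.479,-.076],.05,.008,s)-o,bbox([.479,-.076],.031,.062,s)-o,'lid',bbox(s['eef_pos'][:2],.031,z+.018,s)-o)
E
```

```text
[ 0.47989893 -0.07697484  0.27655836] [ 1.60343501e-06  6.88754023e-04  9.99999762e-01 -4.19557324e-05]
[195.43419003 313.97585322  82.61693422 196.80810744] [208.34525295 301.56868964 119.51556028 206.99494602] lid [197.45249728 309.45227859 135.33936254 236.78629961]
```

View pics/w9.png

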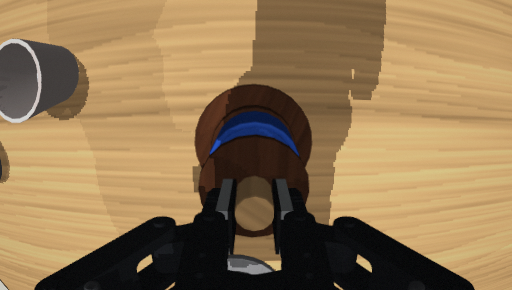

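The lid (u 198–309) is centred over the blue pot and stand (u 195–311). Lowering.

Call:
send_rows([
  {"angular":[0,0,0],"translation":[0,0,8],"gripper":225},
  {"angular":[0,0,0],"translation":[0,0,8],"gripper":225},
  {"angular":[0,0,0],"translation":[0,0,6],"gripper":225},
  {"angular":[0,0,0],"translation":[0,0,4],"gripper":225},
  {"angular":[0,0,0],"translation":[0,0,3],"gripper":225},
  {"angular":[0,0,0],"translation":[0,0,0.5],"gripper":225},
  {"angular":[0,0,0],"translation":[0,0,0],"gripper":225},
  {"angular":[0,0,0],"translation":[0,0,0],"gripper":225},
])

```text
clock: 21.42
eef_pos: [0.4795, -0.0767, 0.2467]
ee_rot: [-0.0, 0.0, 1.0, -0.0]
force: [-1.2, -0.1, 3.2]
grip_width: 0.0189
grip_force: 39.6
```

Call:
send_rows([
  {"angular":[0,0,0],"translation":[0,0,0],"gripper":0},
  {"angular":[0,0,0],"translation":[0,0,0],"gripper":0},
  {"angular":[0,0,0],"translation":[0,0,0],"gripper":0},
  {"angular":[0,0,0],"translation":[0,0,0],"gripper":0},
  {"angular":[0,0,0],"translation":[0,0,0],"gripper":0},
  {"angular":[0,0,0],"translation":[0,0,-15],"gripper":0},
  {"angular":[0,0,0],"translation":[0,0,-30],"gripper":0},
  {"angular":[0,0,0],"translation":[0,0,-30],"gripper":0},
  {"angular":[0,0,0],"translation":[-2,-30,0],"gripper":0},
  {"angular":[0,0,0],"translation":[-2,-35,0],"gripper":0},
])

```text
clock: 22.25
eef_pos: [0.4845, -0.14, 0.3239]
ee_rot: [0.002, -0.002, 1.0, 0.0]
force: [0.3, -0.1, -0.6]
grip_width: 0.0852
grip_force: 0.0
```

Call:
send_rows([
  {"angular":[0,0,0],"translation":[-2,-35,0],"gripper":0},
  {"angular":[0,0,0],"translation":[-2,-35,0],"gripper":0},
  {"angular":[0,0,0],"translation":[-2,-35,0],"gripper":0},
  {"angular":[0,0,0],"translation":[-2,-35,0],"gripper":0},
  {"angular":[0,0,0],"translation":[-2,-35,0],"gripper":0},
  {"angular":[0,0,0],"translation":[-2,-35,0],"gripper":0},
  {"angular":[0,0,0],"translation":[-2,-35,0],"gripper":0},
  {"angular":[0,0,0],"translation":[0,0,0],"gripper":0},
  {"angular":[0,0,0],"translation":[0,0,0],"gripper":0},
  {"angular":[0,0,0],"translation":[0,0,0],"gripper":0},
])

```text
clock: 23.08
eef_pos: [0.4974, -0.3862, 0.3212]
ee_rot: [-0.0, 0.0, 1.0, 0.001]
force: [0.5, 0.7, 0.2]
grip_width: 0.0857
grip_force: 0.0
```

```bash
python3 - <<'E'
from h import *
s=robot.get_state();print(s['eef_pos'],s['ee_rot'])
show(robot.camera('wrist'),'w10.png')
print(bbox([.498,-.39],.031,.018,s))
E
```

```text
[ 0.49735181 -0.38617831  0.32124271] [-2.31844371e-04  4.48672903e-04  9.99999680e-01  6.20417443e-04]
[216.59532372 281.78287799 151.90191314 215.07254188]
```

View pics/w10.png

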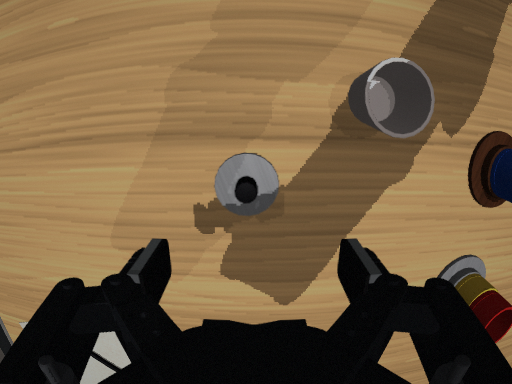

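Steel lid disc: u 214–279, v 153–216, giving (0.4985, -0.391). Grasping.

Call:
send_rows([
  {"angular":[0,0,0],"translation":[-1,-4.5,15],"gripper":0},
  {"angular":[0,0,0],"translation":[0,0,30],"gripper":0},
  {"angular":[0,0,0],"translation":[0,0,30],"gripper":0},
  {"angular":[0,0,0],"translation":[0,0,27],"gripper":0},
  {"angular":[0,0,0],"translation":[0,0,15],"gripper":0},
  {"angular":[0,0,0],"translation":[0,0,7],"gripper":0},
  {"angular":[0,0,0],"translation":[0,0,0],"gripper":0},
  {"angular":[0,0,0],"translation":[0,0,0],"gripper":0},
])

```text
clock: 23.8
eef_pos: [0.499, -0.3905, 0.1984]
ee_rot: [0.0, -0.0, 1.0, -0.0]
force: [0.0, -0.1, 0.8]
grip_width: 0.0852
grip_force: 0.0
```

Call:
send_rows([
  {"angular":[0,0,0],"translation":[0,0,0],"gripper":225},
  {"angular":[0,0,0],"translation":[0,0,0],"gripper":225},
  {"angular":[0,0,0],"translation":[0,0,0],"gripper":225},
  {"angular":[0,0,0],"translation":[0,0,0],"gripper":225},
  {"angular":[0,0,0],"translation":[0,0,0],"gripper":225},
  {"angular":[0,0,0],"translation":[0,0,0],"gripper":225},
  {"angular":[0,0,0],"translation":[0,0,0],"gripper":225},
  {"angular":[0,0,0],"translation":[0,0,0],"gripper":225},
  {"angular":[0,0,0],"translation":[0,0,0],"gripper":225},
  {"angular":[0,0,0],"translation":[0,0,0],"gripper":225},
])

```text
clock: 24.63
eef_pos: [0.4985, -0.3914, 0.1981]
ee_rot: [0.0, 0.0, 1.0, -0.0]
force: [0.1, -0.7, 5.2]
grip_width: 0.0185
grip_force: 39.0
```

Call:
send_rows([
  {"angular":[0,0,0],"translation":[0,0,-15],"gripper":225},
  {"angular":[0,0,0],"translation":[0,0,-35],"gripper":225},
  {"angular":[0,0,0],"translation":[0,0,-40],"gripper":225},
  {"angular":[0,0,0],"translation":[0,0,-40],"gripper":225},
  {"angular":[0,0,0],"translation":[-4,8,-30],"gripper":225},
  {"angular":[0,0,0],"translation":[-16,32,0],"gripper":225},
  {"angular":[0,0,0],"translation":[-16,32,0],"gripper":225},
  {"angular":[0,0,0],"translation":[-16,32,0],"gripper":225},
  {"angular":[0,0,0],"translation":[-16,32,0],"gripper":225},
  {"angular":[0,0,0],"translation":[-16,32,0],"gripper":225},
])

```text
clock: 25.47
eef_pos: [0.5828, -0.2216, 0.3572]
ee_rot: [-0.0, 0.0, 1.0, 0.0]
force: [0.9, -0.6, -0.9]
grip_width: 0.0182
grip_force: 39.3
```

Call:
send_rows([
  {"angular":[0,0,0],"translation":[-16,32,0],"gripper":225},
  {"angular":[0,0,0],"translation":[-16,32,0],"gripper":225},
  {"angular":[0,0,0],"translation":[-16,32,0],"gripper":225},
  {"angular":[0,0,0],"translation":[-16,32,0],"gripper":225},
  {"angular":[0,0,0],"translation":[0,0,20],"gripper":225},
  {"angular":[0,0,0],"translation":[0,0,20],"gripper":225},
  {"angular":[0,0,0],"translation":[0,0,0],"gripper":225},
  {"angular":[0,0,0],"translation":[0,0,0],"gripper":225},
  {"angular":[0,0,0],"translation":[0,0,0],"gripper":225},
])

```text
clock: 26.22
eef_pos: [0.6467, -0.0959, 0.3183]
ee_rot: [0.0, 0.001, 1.0, -0.0]
force: [-0.2, -0.1, -0.6]
grip_width: 0.0184
grip_force: 39.3
```

```bash
python3 - <<'E'
from h import *
s=robot.get_state();print(s['eef_pos'],s['ee_rot'])
show(robot.camera('wrist')[50:340],'w11.png')
o=np.array([0,0,50,50]);z=s['eef_pos'][2]-.198
print(bbox([.6465,-.0955],.05,.008,s)-o,bbox([.6465,-.0955],.031,.102,s)-o,'lid',bbox(s['eef_pos'][:2],.031,z+.018,s)-o)
E
```

```text
[ 0.64669063 -0.09594179  0.3182772 ] [ 7.16599811e-05  9.15175413e-04  9.99999569e-01 -1.41601215e-04]
[203.02793789 305.201282    79.78948622 179.1286814 ] [208.04256869 300.40965829 120.01130236 206.67399193] lid [197.92043046 309.11791292 134.65694028 235.53956798]
```

View pics/w11.png

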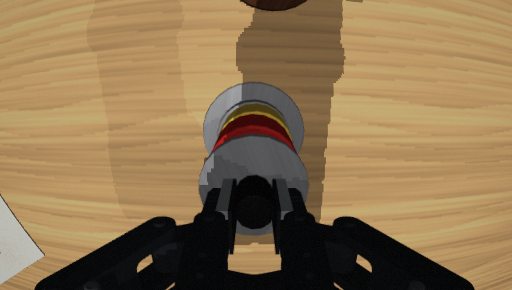

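The steel lid (u 199–308) is centred over the stack, whose stand spans u 203–304. Lowering 30 mm to z = 0.288.

Call:
send_rows([
  {"angular":[0,0,0],"translation":[0,0,8],"gripper":225},
  {"angular":[0,0,0],"translation":[0,0,8],"gripper":225},
  {"angular":[0,0,0],"translation":[0,0,6],"gripper":225},
  {"angular":[0,0,0],"translation":[0,0,4],"gripper":225},
  {"angular":[0,0,0],"translation":[0,0,3],"gripper":225},
  {"angular":[0,0,0],"translation":[0,0,0.5],"gripper":225},
  {"angular":[0,0,0],"translation":[0,0,0],"gripper":225},
  {"angular":[0,0,0],"translation":[0,0,0],"gripper":225},
])

```text
clock: 26.93
eef_pos: [0.6466, -0.0953, 0.2884]
ee_rot: [-0.0, 0.0, 1.0, -0.0]
force: [-1.0, 0.9, 2.4]
grip_width: 0.0185
grip_force: 39.4
```

Call:
send_rows([
  {"angular":[0,0,0],"translation":[0,0,0],"gripper":0},
  {"angular":[0,0,0],"translation":[0,0,0],"gripper":0},
  {"angular":[0,0,0],"translation":[0,0,0],"gripper":0},
  {"angular":[0,0,0],"translation":[0,0,0],"gripper":0},
  {"angular":[0,0,0],"translation":[0,0,0],"gripper":0},
  {"angular":[0,0,0],"translation":[0,0,-15],"gripper":0},
  {"angular":[0,0,0],"translation":[0,0,-30],"gripper":0},
  {"angular":[0,0,0],"translation":[0,0,-30],"gripper":0},
  {"angular":[0,0,0],"translation":[10,30,0],"gripper":0},
  {"angular":[0,0,0],"translation":[10,30,0],"gripper":0},
])

```text
clock: 27.77
eef_pos: [0.6271, -0.0369, 0.3653]
ee_rot: [0.002, 0.003, 1.0, -0.001]
force: [0.2, 1.3, -1.1]
grip_width: 0.0854
grip_force: 0.0
```

Call:
send_rows([
  {"angular":[0,0,0],"translation":[10,35,0],"gripper":0},
  {"angular":[0,0,0],"translation":[10,35,0],"gripper":0},
  {"angular":[0,0,0],"translation":[0,35,0],"gripper":0},
  {"angular":[0,0,0],"translation":[0,35,0],"gripper":0},
  {"angular":[0,0,0],"translation":[0,0,0],"gripper":0},
  {"angular":[0,0,0],"translation":[0,0,0],"gripper":0},
])

```text
clock: 28.27
eef_pos: [0.6064, 0.1079, 0.3632]
ee_rot: [0.0, -0.002, 1.0, 0.001]
force: [0.7, -1.2, 0.3]
grip_width: 0.0852
grip_force: 0.0
```

```bash
python3 - <<'E'
from h import *
w=robot.camera('wrist')[80:370,0:200];b=robot.camera('top')[120:260,100:420];c=robot.camera('scene')[90:320,90:370]
r=lambda i,h:cv2.resize(i,None,fx=h/i.shape[0],fy=h/i.shape[0],interpolation=cv2.INTER_CUBIC)
u=np.hstack([r(w,330),r(c,330)]);b=r(b,260)
W=max(u.shape[1],b.shape[1]);p=lambda i:cv2.copyMakeBorder(i,0,0,0,W-i.shape[1],0)
show(np.vstack([p(u),p(b)]),'end.png')
E
```

```text
(no output)
```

View pics/end.png

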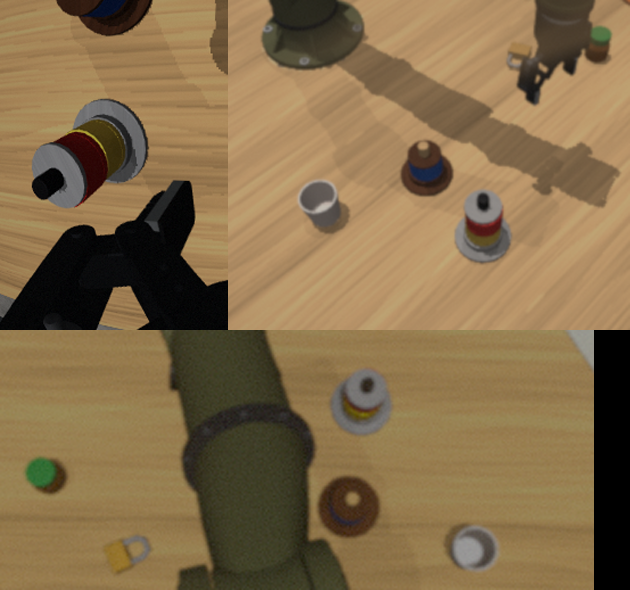

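Both stacks stand upright with no gaps. The steel stack is at about (483,225) and the wooden one at about (427,165) in the scene panel. The cup, padlock and jar haven't moved, so I'm handing in.

```bash
python3 -c "
from cell import robot
print(robot.job_done())"
```

```text
the job is handed in; nothing more can be done
None
```

I handed the job in at about 28 s of the 144 s allowed: the steel stand holds yellow, red and the steel lid, the wooden stand holds blue and the wooden lid, and in the last pictures both stacks look upright and fully seated, with the padlock, cup and jar where they were (no verdict was returned).

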